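# Open the hex key's drawer to its stop and shut the other

### The arm

A 7-joint arm with a two-finger parallel gripper is mounted at the origin on the work surface. World frame = base frame: x ahead of the robot, y to its left, z up, the work surface at z = 0. Lengths are in m, angles in rad, forces in N, time in s.
With the tool pointing down it reaches from about 0.425 to 1.025 m from the base axis. Payload 9.4 kg.
Tool frame: the origin (TCP) lies midway between the tips of the shut fingers; the grasp point (between the pads) lies 19 mm behind it; z points along the fingers, y is the direction in which the jaws open and shut (so a half turn about z gives the same grasp; the last joint's range is limited). The gripper opens to 85 mm and grips with 20 to 120 N. Pads are 22 mm wide; open, the fingers measure 114 mm over their backs; the gripper's body (76 mm by 85 mm) begins 54 mm behind the grasp point. The pads swing forward as they close: fully open they stand 13 mm farther back than shut.
Start: joints at [-1.421, 0.599, -0.003, 1.599, 0.002, 0.943, -0.08], TCP at [0.163, 0.706, 0.231] pointing down, gripper open.
Joint ranges: [-2.57, 2.57], [-0.35, 1.97], [-1.29, 1.29], [0.11, 2.56], [-1.05, 4.19], [0.11, 1.86], [-2.63, 2.63]. Speed limits (rad/s): [2.22, 2.22, 3.01, 3.01, 3.14, 3.14, 3.14].

### API

Orientations are given as a rotation vector (axis times angle).
In Python, from rig import bot, imaging gives the robot as it stands.
- The arm moves only by the tool carry_out, never from a script. Its argument "motion" is a list of rows, each a list of 5 numbers: the shift along the tool's x, y, z in cm, then the turn about the tool's z in rad, then the closure, from -1 (fully open) to 1 (shut), so that 0 is half open. A call has 1 to 12 rows; each row is the pose to reach, as a shift and turn from the pose commanded when the call began, along the tool's axes at that moment; what a row does not reach only later rows make up. A row lasts 1/12 s, in which the tool goes at most 41.7 mm and 7.16 degrees, less where a joint would pass 70% of its speed; a pose out of reach is approached as far as the arm can. A call with a gripper value outside its range is refused whole. The fingers move at their own pace and stop on an object; "newtons" is the grip in N (left out, the last holds). Time passes only in rows, so rows that repeat a pose let the fingers close. It gives the time, the measured TCP pose, the force and the opening at its end, in the units of the state.
- bot.state(): the state, without advancing time (a new reading comes with each control period).
- imaging.read_camera(name): name is "scene" or "top" or "wrist"; returns (picture, depth): 480x640x3 uint8, blue, green, red; 480x640 float32, m along the optical axis (not along the pixel's ray), 0 where there is no reading.
- imaging.camera_model(name): a dict with "K" (3x3 intrinsics, pixels), "cam_to_world" (4x4, takes a point from camera to world coordinates). Camera axes: x right, y up, looking along -z (the intrinsics and any distortion apply to the point x, -y, -z); pixel columns grow to the right and rows downward; lengths in m; the calibration is good to about 2 mm. A picture is of the moment at which its call begins: read the wrist's pose just before it. camera_model takes no time and is no camera call; for the wrist camera it gives the pose at the moment of the call.
- bot.close_job(): hands the job in, once; it reports no verdict.
The state is a dict: "clock": time; "q": joint angles; "joint_velocities": joint speeds; "tau": joint torques, N m; "position": TCP position; "tcp_rot": TCP orientation; "force": force on the tool from outside, world axes, zero at the start; "wrist_torque": the same for the moment, N m; "width": finger opening in m.
Only numpy, scipy, OpenCV 4.12 (cv2) and the standard library are available. Lean on these libraries where they do the work, as an engineer would, in place of code of your own. Each camera call takes 0.05 s, during which the arm holds its last target.

### The job

Both drawers of the low clear-topped drawer box have been left ajar. Pull the drawer that holds the L-shaped hex key out as far as its stop, with the key still in it, and push the other drawer, the one with the red-handled pliers, fully shut. Feel for the stops rather than dragging or shoving the box along the bench, and leave everything else on the bench where it is.

Things in the scene. Friction and masses are not known exactly. Their poses are not given: they have to be found in the camera images.
- box: Low plywood drawer box, loose on the bench: 190 deep (x), 300 wide (y), 80 mm high, 3 kg, clear top. Origin: centre of its underside; x to its back, y to its left seen from the robot, z up. Two drawers side by side at its -x end, centres y = +73 (left) and -73 mm (right); blue fronts 142 wide, 7 to 73 mm above the bench, outer face at x = -107 mm when shut. White trays inside, floor 12 mm up.
- left_drawer_handle (a point): Centre of the left drawer's handle bar, 55 mm above the bench. Bow handle of dark steel rod 10 mm thick: a level bar 74 mm long, its axis 50 mm out from the blue face, a leg at each end; the window between bar and face is 45 mm deep and 64 mm wide, open above and below. Axes as the box's: x points into the box, y along the bar, z up.
- right_drawer_handle (a point): Centre of the right drawer's handle bar, 55 mm above the bench. Bow handle of dark steel rod 10 mm thick: a level bar 74 mm long, its axis 50 mm out from the blue face, a leg at each end; the window between bar and face is 45 mm deep and 64 mm wide, open above and below. Axes as the box's: x points into the box, y along the bar, z up.
- left_drawer (a joint): How far the left drawer is out, in m: 0 is fully shut (front against the box), about 0.11 is fully out against its stop. It slides along the box's x axis (opens towards -x), stays where it is left, and takes 2 to 3 N to move.
- right_drawer (a joint): How far the right drawer is out, in m: 0 is fully shut (front against the box), about 0.11 is fully out against its stop. It slides along the box's x axis (opens towards -x), stays where it is left, and takes 2 to 3 N to move.
- hex_key: Dark steel L-shaped hex key lying flat in one of the drawers (either one), long arm 100 mm, short arm 35 mm, rod 10 mm thick. Origin: about the middle of its outline on its underside; x along the long arm, z up. Its y in the box's frame tells which drawer it is in.
- pliers: Small pliers with red handles lying flat in the other drawer, 110 mm long, 45 mm wide, 10 mm thick. Origin: middle of its underside; x along its length towards the jaws.
- mallet: Wooden mallet lying on the bench, a bystander: head 55 x 110 x 66 mm, handle 240 mm long along -x from the head. Origin: centre of the head's underside.
- shelf_peg1: Beech shelf peg lying on the bench, a bystander: 80 mm long, 22 mm square head at its -x end. Origin: under its middle.
- shelf_peg2: The other beech shelf peg, same as the first, a bystander.
- tackle_box: Clear plastic tackle box with orange latches, a bystander: 164 x 224 x 58 mm. Origin: centre of its underside.
- glue: White bottle of wood glue with an orange cap, a bystander: 56 mm across, 160 mm tall. Origin: centre of its underside.
- tape: Yellow tape measure, a bystander: 75 x 36 x 66 mm. Origin: centre of its underside.

How it is judged:
At the end, for the whole second after the job is handed in: The drawer holding the hex key is out against its stop (more than 103 of its 110 mm) with the key lying in it, the other drawer is shut (less than 7 mm out), and both are at rest (((y of hex_key in the frame of box above 0.01 m and value of joint left_drawer above 0.103 m and value of joint right_drawer below 0.007 m) or (y of hex_key in the frame of box below -0.01 m and value of joint right_drawer above 0.103 m and value of joint left_drawer below 0.007 m)) and z of hex_key in the frame of box between 0 and 0.05 m and linear speed of hex_key below 0.01 m/s and velocity of joint each of left_drawer, right_drawer below 0.01 m/s); the robot touches nothing.
It fails at once if the drawer box is dragged or shoved more than 20 mm along the bench (distance of box from where it was at the start of the episode above 0.02 m).
It fails at once if another thing on the bench is moved more than 30 mm (distance of any of mallet, shelf_peg1, shelf_peg2, tackle_box, glue, tape from where it was at the start of the episode above 0.03 m).
It also fails if it takes over 45 s, if anything falls off the work surface, if the arm or the gripper's body presses on something with over 40 N, if the wrist force passes 120 N, or if a joint passes its speed limit or range.

## Working session

There is one attempt and no reset: what is moved stays moved. The work goes in short steps, Python scripts to look and compute and a tool call to move; the robot and the scene stay as the last step left them, time stands still between calls to the robot, and variables do not carry over. Pictures are saved under pics/ and viewed, and the job is handed in when it is done.

Besides the shell and the picture viewer there is one more tool, called after "Emit:" as a command line: name --pt "numbers of a row" for each row, then --argument value for the rest. carry_out: Moves the arm, as the interface text tells. Its arguments: {"type":"object","properties":{"motion":{"type":"array","items":{"type":"array","items":{"type":"number"}}},"newtons":{"type":"number"}},"required":["motion"]}

```bash
mkdir -p pics; ls; python3 - <<'E'
from rig import bot, imaging
import cv2, json
print(bot.state())
for n in ("scene","top"):
    p,d=imaging.read_camera(n); cv2.imwrite(f"pics/{n}0.png",p)
    import numpy as np; np.save(f"pics/{n}0.npy",d)
    m=imaging.camera_model(n); print(n,m)
E
```

```text
pics
{'clock': 0.0, 'q': array([-1.42070302,  0.60013571, -0.0025146 ,  1.60012383,  0.00176083,
        0.94287131, -0.07981623]), 'joint_velocities': array([ 0.00015721, -0.00050265,  0.00030505, -0.00033885, -0.00039846,
        0.00204497, -0.00189865]), 'tau': array([ 5.56549639e-04, -7.76439071e+01,  1.56519637e+00, -2.57988757e+01,
        1.23555146e-02,  9.13891388e-03,  1.26431183e-05]), 'position': array([0.16293857, 0.70598119, 0.23041186]), 'tcp_rot': array([-3.55484434e-01, -3.12136599e+00,  2.41149367e-03]), 'force': array([-0.12376989,  0.58464735, -0.37617651]), 'wrist_torque': array([-0.03576108, -0.06506394, -0.03200429]), 'width': 0.08578690290482412}
scene {'K': array([[500.5430171 ,   0.        , 310.22887521],
       [  0.        , 500.5430171 , 244.91918824],
       [  0.        ,   0.        ,   1.        ]]), 'cam_to_world': array([[ 3.52225743e-01, -6.07464957e-01,  7.11985500e-01,
         1.40904357e+00],
       [ 9.35914656e-01,  2.27896554e-01, -2.68564550e-01,
        -3.56056667e-01],
       [ 8.84511185e-04,  7.60953012e-01,  6.48806389e-01,
         8.83906417e-01],
       [ 0.00000000e+00,  0.00000000e+00,  0.00000000e+00,
         1.00000000e+00]])}
top {'K': array([[574.92862507,   0.        , 319.26059247],
       [  0.        , 574.92862507, 246.6910444 ],
       [  0.        ,   0.        ,   1.        ]]), 'cam_to_world': array([[ 2.71676082e-02,  9.82469162e-01, -1.84434994e-01,
         2.82426101e-01],
       [-9.99616521e-01,  2.76901404e-02,  2.57646175e-04,
        -3.84718676e-03],
       [ 5.36016031e-03,  1.84357268e-01,  9.82844681e-01,
         1.34693923e+00],
       [ 0.00000000e+00,  0.00000000e+00,  0.00000000e+00,
         1.00000000e+00]])}
```

View pics/top0.png

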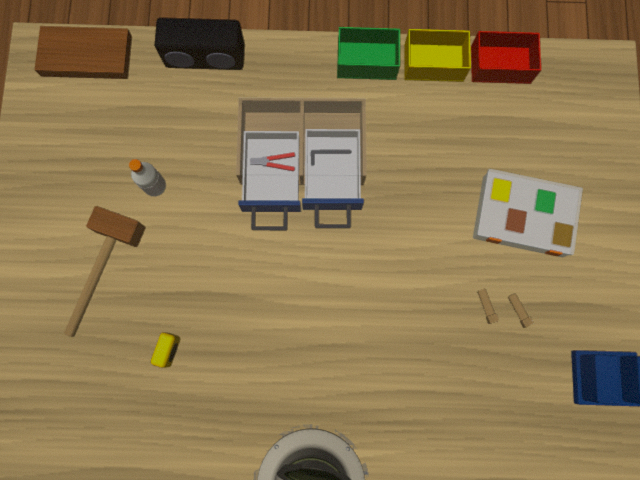

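View pics/scene0.png

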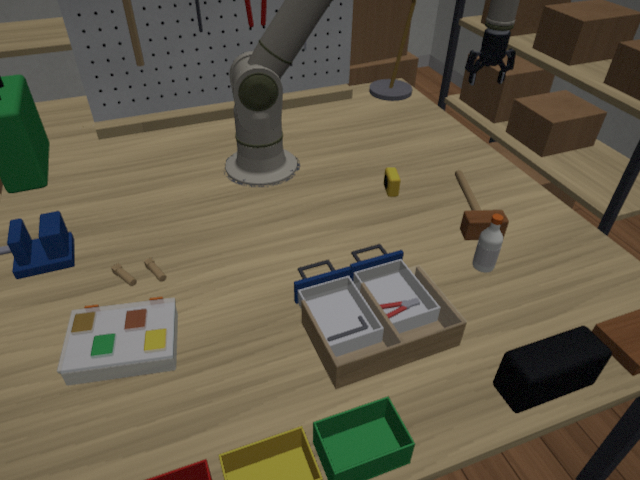

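The top view shows the box (columns 238–366, rows 98–210). The pliers are in the image-left drawer, which is the robot's left. The hex key at (330,155) is in the right drawer. The handle bars are near (269,229) and (333,226). Next I'll measure them.

```bash
cat > h.py <<'E'
import numpy as np, cv2
from rig import bot, imaging
def ray(name,uv,z,m=None):
    m=m or imaging.camera_model(name); K=m["K"];T=m["cam_to_world"]
    uv=np.atleast_2d(np.asarray(uv,float))
    r=np.c_[(uv[:,0]-K[0,2])/K[0,0],-(uv[:,1]-K[1,2])/K[1,1],-np.ones(len(uv))]@T[:3,:3].T
    o=T[:3,3]; s=(z-o[2])/r[:,2]; return o+r*s[:,None]
def cloud(name,d,m=None):
    m=m or imaging.camera_model(name); K=m["K"];T=m["cam_to_world"]
    v,u=np.indices(d.shape); P=np.stack([(u-K[0,2])/K[0,0]*d,-(v-K[1,2])/K[1,1]*d,-d],-1)
    return P@T[:3,:3].T+T[:3,3]
E
python3 - <<'E'
from h import *
p=cv2.imread("pics/top0.png"); d=np.load("pics/top0.npy")
c=p[85:245,225:380]; cv2.imwrite("pics/crop0.png",cv2.resize(c,None,fx=3.7,fy=3.7,interpolation=cv2.INTER_NEAREST))
hsv=cv2.cvtColor(p,cv2.COLOR_BGR2HSV)
blue=cv2.inRange(hsv,(100,120,40),(130,255,255)); blue[:190]=0; blue[225:]=0; blue[:,:230]=0; blue[:,375:]=0
P=cloud("top",d)
n,l,s,ce=cv2.connectedComponentsWithStats(blue)
for i in range(1,n):
    if s[i,4]<50: continue
    Q=P[l==i]; t=Q[Q[:,2]>.066]
    if len(t)<5: continue
    print("blue",s[i],len(t),t.min(0),t.max(0),np.median(t,0)); 
    a=np.polyfit(t[:,1],t[:,0],1); print(" x = a y + b",a)
dark=cv2.inRange(hsv,(0,0,0),(180,110,95)); dark[:205]=0; dark[240:]=0; dark[:,:240]=0; dark[:,365:]=0
dark&=~blue
n,l,s,ce=cv2.connectedComponentsWithStats(dark)
for i in range(1,n):
    if s[i,4]<30: continue
    v,u=np.nonzero(l==i); Q=ray("top",np.c_[u,v],.06); f=Q[:,0]<Q[:,0].min()+.012
    print("handle",s[i],"ray min/max",Q.min(0),Q.max(0),"bar med",np.median(Q[f],0),"depth z",np.median(P[l==i][:,2]))
E
```

```text
blue [303 199  60   4 209] 206 [ 0.62347366 -0.09938579  0.06613745] [0.63628991 0.03610685 0.08072961] [ 0.62950466 -0.03038769  0.07262162]
 x = a y + b [-0.02333774  0.62876296]
blue [239 201  60   4 182] 181 [ 0.2824261  -0.00384719  0.06670853] [0.62524895 0.18145839 1.34693923] [0.62036204 0.11349806 0.0724877 ]
 x = a y + b [0.23629904 0.58995688]
handle [240 205  61  26 632] ray min/max [0.56018865 0.04244615 0.06      ] [0.62055847 0.18127059 0.06      ] bar med [0.56464459 0.11430791 0.06      ] depth z 0.056745130965670576
handle [302 205  61  23 536] ray min/max [ 0.56962039 -0.10023901  0.06      ] [0.62465086 0.03830715 0.06      ] bar med [ 0.57411503 -0.03196806  0.06      ] depth z 0.05383907639458951
```

View pics/crop0.png

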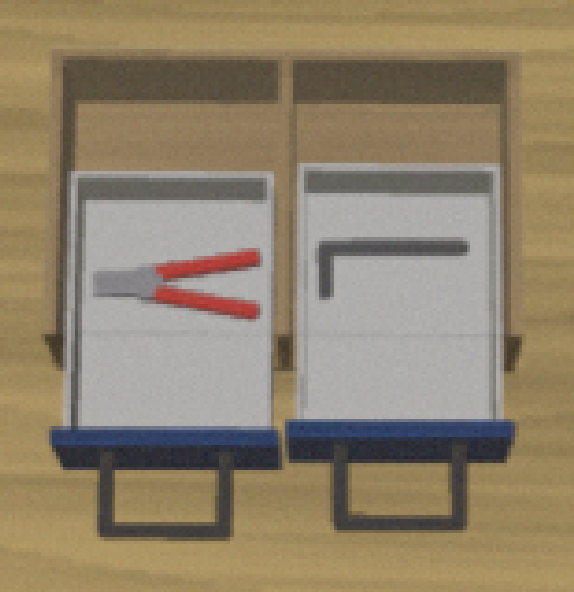

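```bash
python3 - <<'E'
from h import *
from scipy.spatial.transform import Rotation as R
f=lambda x,y:(225+x/3.7,85+y/3.7)
q=lambda x,y,z:ray("top",f(x,y),z)[0]
bl,br=q(50,50,.08),q(520,52,.08); print("back corners",bl,br,np.linalg.norm(bl-br))
d=bl-br; print("yaw back",np.arctan2(-d[0],d[1]))
# scene: box back edge check, drawer front edges
l0,l1=q(51,430,.073),q(280,432,.073); r0,r1=q(287,422,.073),q(515,424,.073)
for a,b in((l0,l1),(r0,r1)):
    d=a-b; print("front inner top",(a+b)/2,np.linalg.norm(d),"yaw",np.arctan2(-d[0],d[1]))
for n,a,b in(("L",(98,531),(233,531)),("R",(334,523),(467,523))):
    A,B=q(*a,.06),q(*b,.06); print(n,"bar",(A+B)/2,np.linalg.norm(A-B))
# depth side: walls
m=R.from_rotvec(bot.state()["tcp_rot"]).as_matrix(); print(m)
E
```

```text
back corners [0.86959671 0.19547816 0.08      ] [ 0.87711288 -0.10358631  0.08      ] 0.29915890644505627
yaw back 0.02512698529537679
front inner top [0.62344904 0.1119035  0.073     ] 0.14151526374108062 yaw 0.0195978949198155
front inner top [ 0.63272771 -0.03351737  0.073     ] 0.1411451678376549 yaw 0.019577231440068604
L bar [0.56306739 0.11034163 0.06      ] 0.08351618661419279
R bar [ 0.57226455 -0.03495274  0.06      ] 0.08243720583062882
[[-9.74408497e-01  2.24784431e-01 -2.01935754e-04]
 [ 2.24784497e-01  9.74407569e-01 -1.34919946e-03]
 [-1.06511305e-04 -1.36006344e-03 -9.99999069e-01]]
```

Box width measures 299 mm, the fronts 141 mm and the bars about 83 mm, all matching the given sizes. Yaw is about 0.023 rad. The right drawer is out about 50 mm and the left about 56 mm. I'll go to the left handle first, with the fingers shut.

Emit:
carry_out --pt "-1 -1 0 -0.02 1" --pt "-3 -3 0 -0.05 1" --pt "-5.5 -5.5 0 -0.1 1" --pt "-8 -8 0 -0.15 1" --pt "-10.5 -10.5 0 -0.2 1" --pt "-13 -13 0 -0.25 1" --pt "-15.5 -15.5 0 -0.25 1" --pt "-18 -18.2 0 -0.25 1" --pt "-20.5 -20.8 0 -0.25 1" --pt "-22.5 -22.8 0 -0.25 1" --pt "-24 -24.3 0 -0.25 1" --pt "-24.6 -25 0 -0.25 1" --newtons 40

```text
clock: 1.1
position: [0.3483, 0.4043, 0.2312]
tcp_rot: [-0.03, 3.141, -0.002]
force: [0.5, 0.0, 0.4]
width: 0.0001
```

```bash
cat > st.py <<'E'
from h import *
from scipy.spatial.transform import Rotation as R
import sys
s=bot.state(); m=R.from_rotvec(s["tcp_rot"]).as_matrix()
print(s["clock"],s["position"].round(4),"tool x",m[:,0].round(4),"F",s["force"].round(2),s["width"])
if len(sys.argv)>3:
    t=np.array(sys.argv[1:4],float); print("tool cm to target",(m.T@(t-s["position"])*100).round(2), "turn", -(((np.pi+0.023)-np.arctan2(m[1,0],m[0,0])+np.pi)%(2*np.pi)-np.pi))
E
python3 st.py 0.530 0.109 0.23
```

```text
1.1 [0.3483 0.4043 0.2312] tool x [-9.998e-01 -1.930e-02 -3.000e-04] F [0.48 0.03 0.42] 0.00014797168197458832
tool cm to target [-17.59 -29.87   0.17] turn -0.0036944046168834177
```

Emit:
carry_out --pt "-0.8 -1.3 0 0 1" --pt "-2.5 -4 0 0 1" --pt "-4.3 -7.2 0 0 1" --pt "-6.2 -10.5 0 0 1" --pt "-8.1 -13.8 0 0 1" --pt "-10 -17 0 0 1" --pt "-12 -20.3 0 0 1" --pt "-14 -23.7 0 0 1" --pt "-15.7 -26.7 0 0 1" --pt "-17 -28.8 0 0 1" --pt "-17.6 -29.9 0 0 1" --pt "-17.6 -29.9 0 0 1"

```text
clock: 2.1
position: [0.5306, 0.1108, 0.2311]
tcp_rot: [-0.031, 3.141, -0.001]
force: [-0.1, -0.8, -0.8]
width: -0.0001
```

```bash
python3 st.py 0.530 0.109 0.035
```

```text
2.1 [0.5306 0.1108 0.2311] tool x [-9.998e-01 -1.980e-02 -3.000e-04] F [-0.05 -0.79 -0.77] -8.297142833078473e-05
tool cm to target [ 0.07 -0.16 19.61] turn -0.0031916210862341643
```

Emit:
carry_out --pt "0.3 -0.1 1 0 1" --pt "0.5 -0.1 3.5 0 1" --pt "0.5 -0.1 6.5 0 1" --pt "0.5 -0.1 9.5 0 1" --pt "0.5 -0.1 12 0 1" --pt "0.5 -0.1 14.5 0 1" --pt "0.5 -0.1 16.5 0 1" --pt "0.5 -0.1 18 0 1" --pt "0.5 -0.1 19 0 1" --pt "0.5 -0.1 19.4 0 1" --pt "0.5 -0.1 19.4 0 1"

```text
clock: 3.02
position: [0.5238, 0.1128, 0.0367]
tcp_rot: [0.039, -3.14, -0.0]
force: [0.7, 0.0, 0.2]
width: -0.0002
```

```bash
python3 - <<'E'
from h import *
for n in("top","scene"):
    p,d=imaging.read_camera(n); cv2.imwrite(f"pics/{n}1.png",p)
p=cv2.imread("pics/scene1.png")[220:400,270:480]; q=cv2.imread("pics/top1.png")[85:245,225:380]
cv2.imwrite("pics/pair1.png",np.hstack([cv2.resize(p,(400,343)),cv2.resize(q,(332,343))]))
E
python3 st.py
```

```text
3.1167 [0.5246 0.1123 0.0379] tool x [-9.997e-01 -2.380e-02 -6.000e-04] F [-0.6   0.42  0.06] -0.00017717137133194076
```

View pics/pair1.png

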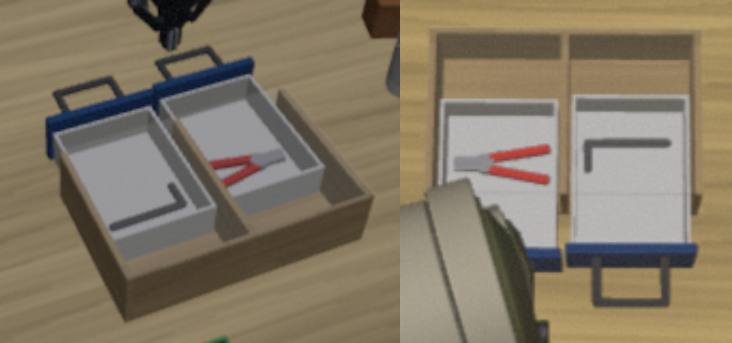

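The scene view shows the shut fingertips just outside the middle of the left handle bar. I'll push gently.

Emit:
carry_out --pt "-0.6 0 0 0 1" --pt "-1.2 0 0 0 1" --pt "-1.8 0 0 0 1" --pt "-2.4 0 0 0 1" --pt "-3 0 0 0 1" --pt "-3.6 0 0 0 1" --pt "-4.2 0 0 0 1" --pt "-4.8 0 0 0 1" --pt "-5.3 0 0 0 1" --pt "-5.8 0 0 0 1" --pt "-6.2 0 0 0 1" --pt "-6.5 0 0 0 1"

```text
clock: 4.12
position: [0.5899, 0.113, 0.0372]
tcp_rot: [-0.036, 3.141, -0.0]
force: [-1.9, -0.2, 1.9]
width: -0.0001
```

```bash
python3 st.py
```

```text
4.1167 [0.5899 0.113  0.0372] tool x [-9.997e-01 -2.310e-02 -1.000e-04] F [-1.94 -0.16  1.91] -0.00012023762850534463
```

Expected contact at shut is at x≈0.603. I'll continue in small steps and watch the force.

Emit:
carry_out --pt "-0.3 0 0 0 1" --pt "-0.6 0 0 0 1" --pt "-0.8 0 0 0 1" --pt "-0.8 0 0 0 1"

```text
clock: 4.45
position: [0.598, 0.1133, 0.0373]
tcp_rot: [-0.036, 3.141, 0.0]
force: [-0.2, -0.3, 0.5]
width: 0.0002
```

Emit:
carry_out --pt "-0.15 0 0 0 1" --pt "-0.3 0 0 0 1" --pt "-0.3 0 0 0 1"

```text
clock: 4.7
position: [0.6006, 0.1133, 0.0373]
tcp_rot: [-0.037, 3.141, -0.0]
force: [-1.1, -0.4, -0.6]
width: 0.0001
```

Emit:
carry_out --pt "-0.2 0 0 0 1" --pt "-0.2 0 0 0 1"

```text
clock: 4.87
position: [0.6027, 0.1134, 0.0373]
tcp_rot: [-0.036, 3.141, -0.0]
force: [-0.7, -0.1, 0.6]
width: -0.0001
```

Emit:
carry_out --pt "-0.2 0 0 0 1" --pt "-0.2 0 0 0 1"

```text
clock: 5.03
position: [0.6048, 0.1135, 0.0373]
tcp_rot: [-0.036, 3.141, 0.0]
force: [-0.5, 0.3, 0.2]
width: -0.0001
```

```bash
python3 - <<'E'
from h import *
p,d=imaging.read_camera("scene"); q,d=imaging.read_camera("top")
cv2.imwrite("pics/pair2.png",np.hstack([cv2.resize(p[220:400,270:480],(400,343),interpolation=cv2.INTER_CUBIC),cv2.resize(q[85:245,225:380],(332,343))]))
E
python3 st.py
```

```text
5.1333 [0.6047 0.1135 0.0373] tool x [-9.997e-01 -2.320e-02 -6.000e-04] F [-0.9   0.37 -0.68] 0.0001707381336231832
```

View pics/pair2.png

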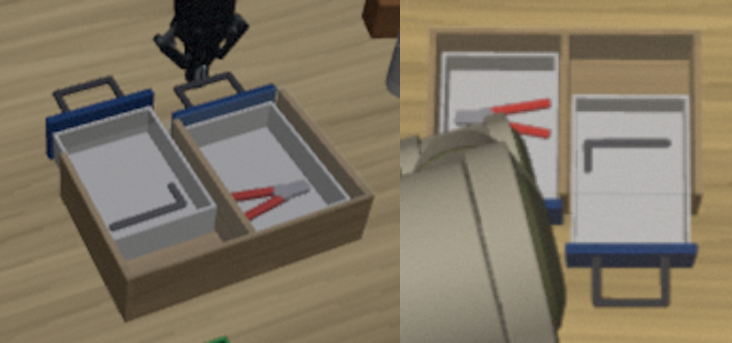

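The left drawer has moved in with the pliers and is close to shut. There has been no stop force yet, so I'll keep going.

Emit:
carry_out --pt "-0.2 0 0 0 1" --pt "-0.2 0 0 0 1"

```text
clock: 5.3
position: [0.6067, 0.1135, 0.0373]
tcp_rot: [-0.036, 3.141, -0.0]
force: [-0.5, 0.2, -0.3]
width: 0.0002
```

Emit:
carry_out --pt "-0.2 0 0 0 1" --pt "-0.2 0 0 0 1"

```text
clock: 5.47
position: [0.6084, 0.1135, 0.0373]
tcp_rot: [0.037, -3.141, 0.0]
force: [-1.4, 0.1, 0.5]
width: 0.0004
```

```bash
python3 - <<'E'
from h import *
p,d=imaging.read_camera("scene"); cv2.imwrite("pics/s3.png",cv2.resize(p[240:400,280:480],(800,600)[0:2] and (750,600),interpolation=cv2.INTER_CUBIC))
E
python3 st.py
```

```text
5.5167 [0.6084 0.1135 0.0373] tool x [-9.997e-01 -2.330e-02  1.000e-04] F [-2.01  0.35  0.83] -7.072613772469317e-05
```

View pics/s3.png

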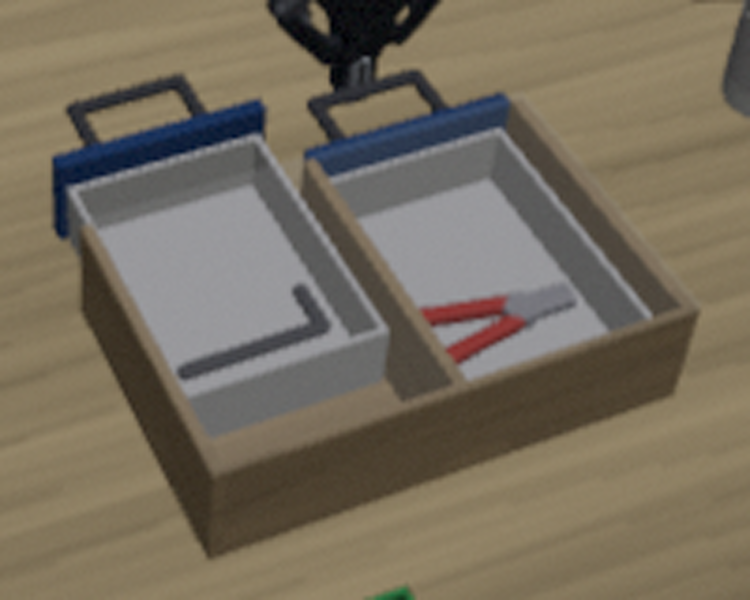

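The left front now sits right against the box front at about (410,130). I'll take a couple more small steps to feel the stop.

Emit:
carry_out --pt "-0.15 0 0 0 1" --pt "-0.15 0 0 0 1"

```text
clock: 5.68
position: [0.6085, 0.1135, 0.0372]
tcp_rot: [0.037, -3.139, 0.001]
force: [-6.3, -0.9, 4.9]
width: -0.0005
```

Emit:
carry_out --pt "-0.15 0 0 0 1" --pt "-0.15 0 0 0 1"

```text
clock: 5.85
position: [0.6086, 0.1135, 0.0371]
tcp_rot: [0.037, -3.136, 0.001]
force: [-11.1, -0.4, 7.5]
width: -0.0001
```

The stop is felt: force rises to 11 N and the tip stays at 0.6085. I'll back off, rise, and go over the right handle's window.

Emit:
carry_out --pt "0.5 0 0 0 1" --pt "1.5 0 0 0 1" --pt "3 0 0 0 1" --pt "4 0 0 0 1" --pt "4 0 -1 0 1" --pt "4 0 -3 0 1" --pt "4 0 -5 0 1" --pt "4 0 -7 0 1" --pt "4 0 -8.5 0 1" --pt "4 0 -9 0 1" --pt "4 0 -9 0 1"

```text
clock: 6.77
position: [0.5728, 0.1129, 0.1292]
tcp_rot: [-0.036, 3.138, 0.001]
force: [0.7, 0.1, -0.1]
width: -0.0001
```

```bash
python3 st.py 0.594 -0.0345 0.127
```

```text
6.7667 [0.5728 0.1129 0.1292] tool x [-0.9997 -0.0231 -0.0038] F [ 0.71  0.08 -0.12] -6.517725821749989e-05
tool cm to target [ -1.78 -14.79   0.22] turn 5.38313266389423e-05
```

Emit:
carry_out --pt "-0.2 -1 0 0 1" --pt "-0.5 -3 0 0 1" --pt "-1 -5.5 0 0 1" --pt "-1.3 -8 0 0 1" --pt "-1.7 -10.5 0 0 1" --pt "-2 -12.5 0 0 1" --pt "-2.3 -14 0 0 1" --pt "-2.4 -14.8 0 0 1" --pt "-2.4 -14.8 0 0 1" --pt "-2.4 -14.8 0 0 1"

```text
clock: 7.6
position: [0.5984, -0.0347, 0.1265]
tcp_rot: [0.036, -3.14, -0.001]
force: [-0.5, 1.4, 0.3]
width: -0.0
```

```bash
python3 - <<'E'
from h import *
p,d=imaging.read_camera("scene"); w,d=imaging.read_camera("wrist")
cv2.imwrite("pics/pair4.png",np.hstack([cv2.resize(p[200:360,260:460],(400,320),interpolation=cv2.INTER_CUBIC),cv2.resize(w,(400,320))]))
E
python3 st.py 0.600 -0.0345 0.037
```

```text
7.7 [ 0.5985 -0.0334  0.1269] tool x [-9.997e-01 -2.470e-02  7.000e-04] F [0.22 0.45 0.  ] -1.5093025220308632e-05
tool cm to target [-0.15 -0.12  8.99] turn 0.0017159119354150931
```

View pics/pair4.png

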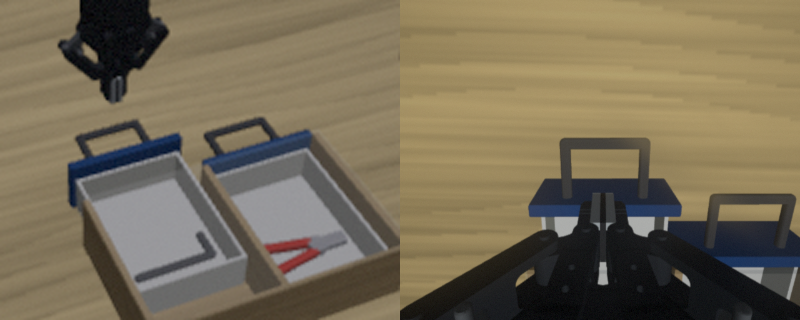

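In the wrist view, the right handle is centred on the fingers laterally. I'll check its x position from this nearer camera.

```bash
python3 - <<'E'
from h import *
m=imaging.camera_model("wrist"); w,d=imaging.read_camera("wrist")
P=cloud("wrist",d,m)
cv2.imwrite("pics/w5.png",w)
for c in (260,300,325,360,395):
    for r in range(190,330,6):
        if P[r,c,2]>.04: print(c,r,P[r,c].round(4),w[r,c])
E
```

```text
260 208 [ 0.5698 -0.0703  0.0591] [55 63 67]
260 214 [ 0.5727 -0.0699  0.0615] [60 66 69]
260 220 [ 0.5763 -0.0701  0.0611] [60 65 70]
260 226 [ 0.5798 -0.0702  0.0611] [59 65 68]
260 232 [ 0.5834 -0.0703  0.061 ] [61 67 69]
260 238 [ 0.5873 -0.0705  0.0599] [61 66 69]
260 244 [ 0.5907 -0.0705  0.0606] [63 66 68]
260 250 [ 0.5943 -0.0706  0.0607] [60 63 66]
260 256 [ 0.5981 -0.0707  0.0607] [56 61 62]
260 262 [ 0.6019 -0.0708  0.0604] [59 62 63]
260 268 [ 0.6059 -0.071   0.0598] [57 60 62]
260 274 [ 0.6101 -0.0712  0.0588] [57 59 61]
260 280 [ 0.6135 -0.0711  0.0599] [57 58 60]
260 286 [ 0.6176 -0.0713  0.0594] [57 58 58]
260 292 [ 0.6214 -0.0713  0.0599] [56 55 55]
260 298 [ 0.6238 -0.0709  0.063 ] [56 43 36]
260 304 [ 0.6235 -0.0695  0.0715] [53 39 35]
260 310 [ 0.6263 -0.0693  0.0734] [100  62  42]
260 316 [ 0.63   -0.0693  0.0737] [96 60 40]
260 322 [ 0.6338 -0.0694  0.0738] [97 61 39]
300 208 [ 0.5692 -0.0476  0.0592] [52 61 64]
300 214 [ 0.5723 -0.0475  0.061 ] [62 68 73]
300 220 [ 0.5757 -0.0474  0.0611] [63 66 69]
300 286 [ 0.6234 -0.0481  0.0451] [51 36 34]
300 292 [ 0.6236 
[... 1430 characters left out ...]
81 0.0068 0.0604] [68 85 93]
395 232 [0.5818 0.0072 0.0598] [65 81 86]
395 238 [0.5856 0.0077 0.059 ] [65 74 81]
395 244 [0.589  0.0078 0.0599] [64 73 78]
395 250 [0.5923 0.0079 0.0609] [62 69 72]
395 256 [0.5963 0.0083 0.0601] [60 64 67]
395 262 [0.6004 0.0088 0.0591] [60 64 66]
395 268 [0.6039 0.009  0.0597] [61 62 63]
395 274 [0.6079 0.0094 0.0592] [60 62 63]
395 280 [0.6116 0.0096 0.0597] [58 58 58]
395 286 [0.6159 0.0101 0.0588] [55 56 53]
395 292 [0.6201 0.0105 0.0582] [55 50 47]
395 298 [0.6222 0.01   0.0621] [52 38 34]
395 304 [0.622  0.0084 0.0708] [56 40 34]
395 310 [0.625  0.0084 0.0724] [96 58 38]
395 316 [0.6278 0.0083 0.0742] [95 60 40]
395 322 [0.6317 0.0086 0.0742] [95 57 35]
```

The bar spans x 0.568–0.578 and the face is at 0.623, so the window's middle is at 0.6005. y is centred. I'll go down.

Emit:
carry_out --pt "-0.2 0 0.5 0 1" --pt "-0.2 0 1.5 0 1" --pt "-0.2 0 3 0 1" --pt "-0.2 0 4.5 0 1" --pt "-0.2 0 6 0 1" --pt "-0.2 0 7.3 0 1" --pt "-0.2 0 8.3 0 1" --pt "-0.2 0 8.8 0 1" --pt "-0.2 0 8.8 0 1"

```text
clock: 8.5
position: [0.6002, -0.0344, 0.0378]
tcp_rot: [0.037, -3.139, -0.0]
force: [-0.4, -0.8, -0.3]
width: 0.0
```

```bash
python3 st.py
```

```text
8.5 [ 0.6002 -0.0344  0.0378] tool x [-0.9997 -0.0237  0.002 ] F [-0.44 -0.78 -0.32] 2.125936569997833e-05
```

Emit:
carry_out --pt "0.4 0 0 0 1" --pt "0.9 0 0 0 1" --pt "1.4 0 0 0 1" --pt "1.9 0 0 0 1" --pt "2.5 0 0 0 1" --pt "3.1 0 0 0 1" --pt "3.7 0 0 0 1" --pt "4.2 0 0 0 1" --pt "4.7 0 0 0 1" --pt "5.1 0 0 0 1" --pt "5.4 0 0 0 1" --pt "5.5 0 0 0 1"

```text
clock: 9.5
position: [0.5452, -0.036, 0.0393]
tcp_rot: [0.036, -3.141, 0.0]
force: [1.5, 0.7, 0.9]
width: 0.0001
```

Emit:
carry_out --pt "0.2 0 0 0 1" --pt "0.3 0 0 0 1" --pt "0.3 0 0 0 1"

```text
clock: 9.75
position: [0.5426, -0.0361, 0.0392]
tcp_rot: [0.036, -3.141, 0.0]
force: [1.4, -0.3, 0.9]
width: -0.0002
```

Emit:
carry_out --pt "0.2 0 0 0 1" --pt "0.3 0 0 0 1" --pt "0.3 0 0 0 1"

```text
clock: 10.0
position: [0.5395, -0.0361, 0.0392]
tcp_rot: [0.036, -3.141, 0.0]
force: [0.4, -0.9, 0.4]
width: 0.0002
```

Emit:
carry_out --pt "0.2 0 0 0 1" --pt "0.2 0 0 0 1"

```text
clock: 10.17
position: [0.5375, -0.0362, 0.0392]
tcp_rot: [0.036, -3.141, 0.0]
force: [1.8, -0.4, -0.1]
width: -0.0
```

Emit:
carry_out --pt "0.2 0 0 0 1" --pt "0.2 0 0 0 1"

```text
clock: 10.33
position: [0.5354, -0.0362, 0.0392]
tcp_rot: [0.036, -3.141, 0.0]
force: [1.7, -0.5, 0.4]
width: 0.0001
```

Emit:
carry_out --pt "0.15 0 0 0 1" --pt "0.15 0 0 0 1"

```text
clock: 10.5
position: [0.534, -0.0363, 0.0392]
tcp_rot: [0.036, -3.141, 0.0]
force: [0.6, -1.2, -0.4]
width: 0.0002
```

Emit:
carry_out --pt "0.15 0 0 0 1" --pt "0.15 0 0 0 1"

```text
clock: 10.67
position: [0.5339, -0.0363, 0.0394]
tcp_rot: [-0.036, 3.139, 0.0]
force: [4.9, -0.3, -3.1]
width: -0.0001
```

Emit:
carry_out --pt "0.15 0 0 0 1" --pt "0.15 0 0 0 1"

```text
clock: 10.83
position: [0.5338, -0.0362, 0.0395]
tcp_rot: [-0.036, 3.137, 0.0]
force: [8.4, -1.9, -4.5]
width: 0.0002
```

```bash
cat > look.py <<'E'
from h import *
import sys
p,d=imaging.read_camera("scene"); q,d2=imaging.read_camera("top")
np.save("pics/t.npy",d2); cv2.imwrite("pics/tlast.png",q); cv2.imwrite("pics/slast.png",p)
cv2.imwrite(sys.argv[1],np.hstack([cv2.resize(p[220:400,270:480],(400,343),interpolation=cv2.INTER_CUBIC),cv2.resize(q[85:265,225:380],(332,386))[:343]]))
E
python3 look.py pics/pair6.png
```

```text
(no output)
```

View pics/pair6.png

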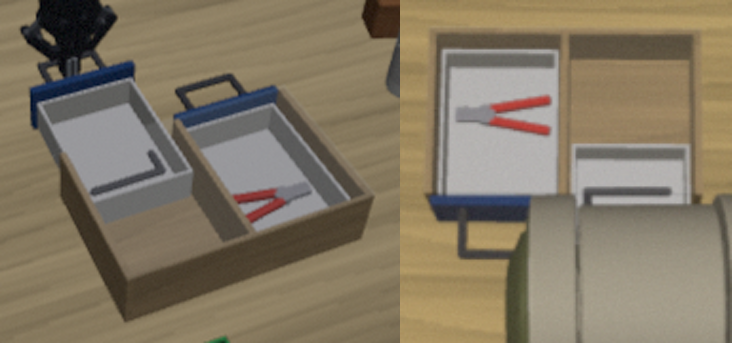

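The stop is felt: force rises to 8 N with the tip held at 0.534, which matches the predicted 0.534. The key is still in the tray. I'll free the fingers, rise and retreat.

Emit:
carry_out --pt "-0.5 0 0 0 1" --pt "-1 0 0 0 1" --pt "-1.2 0 0 0 1" --pt "-1.2 0 0 0 1" --pt "-1.2 0 -1 0 1" --pt "-1.2 0 -3 0 1" --pt "-1.2 0 -5.5 0 1" --pt "-1.2 0 -8.5 0 1" --pt "-1.2 0 -11.5 0 1" --pt "-1.2 0 -14 0 1" --pt "-1.2 0 -15.5 0 1" --pt "-1.2 0 -16 0 1"

```text
clock: 11.93
position: [0.5438, -0.0361, 0.2026]
tcp_rot: [-0.036, 3.138, -0.0]
force: [0.6, -0.2, -0.3]
width: -0.0003
```

Emit:
carry_out --pt "0 1 0 0 1" --pt "0 3 0 0 1" --pt "0 6 0 0 1" --pt "0 9 0 0 1" --pt "0 12.5 0 0 1" --pt "0 16 0 0 1" --pt "0 19.5 0 0 1" --pt "0 23 0 0 1" --pt "0 26 0 0 1" --pt "0 28.5 0 0 1" --pt "0 29.7 0 0 1" --pt "0 30 0 0 1"

```text
clock: 12.93
position: [0.5348, 0.2669, 0.1978]
tcp_rot: [0.043, -3.139, 0.0]
force: [0.1, 0.5, -0.1]
width: 0.0001
```

```bash
python3 st.py; python3 look.py pics/pair7.png; python3 - <<'E'
from h import *
q=cv2.imread("pics/tlast.png"); d=np.load("pics/t.npy"); cv2.imwrite("pics/c7.png",cv2.resize(q[85:265,225:380],None,fx=3.3,fy=3.3,interpolation=cv2.INTER_NEAREST))
for f in("tlast","top0"):
    pass
E
```

```text
12.9333 [0.5348 0.2669 0.1978] tool x [-0.9996 -0.0274  0.0022] F [ 0.15  0.46 -0.13] 0.00011779144900153182
```

View pics/c7.png

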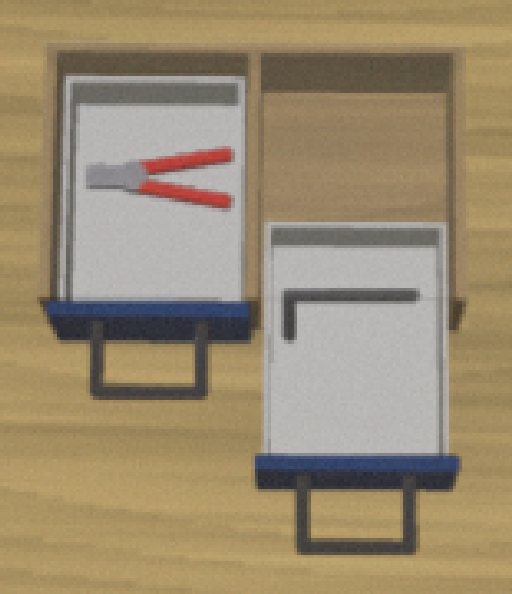

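View pics/slast.png

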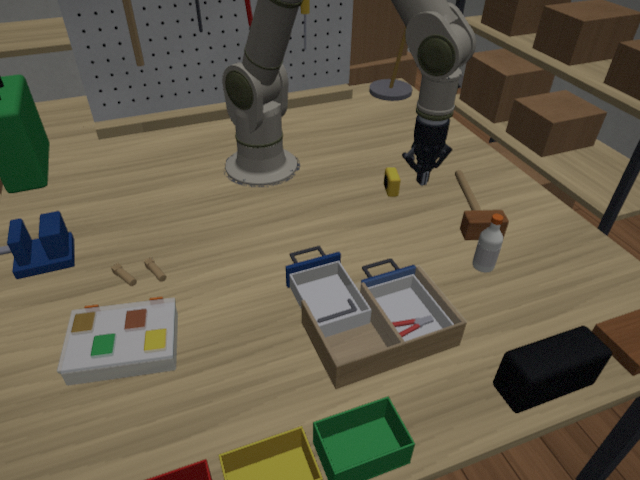

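The top crop shows the left front against the box and the right drawer well out with the key in it. The scene view shows the bystanders unmoved. I'll measure the numbers.

```bash
python3 - <<'E'
from h import *
f=lambda x,y:(225+x/3.3,85+y/3.3)
q=lambda x,y,z:ray("top",f(x,y),z)[0]
L=q(149,392,.06);Rr=q(356.5,547,.06); u=np.array([np.cos(.023),np.sin(.023),0])
print(L,Rr,"difference along box x",(L-Rr)@u)
bl,br=q(45,45,.08),q(466,47,.08); print("back corners",bl,br)
# same-pixel change outside box: compare pictures
a=cv2.imread("pics/top0.png");b=cv2.imread("pics/tlast.png")
df=(cv2.blur(cv2.absdiff(a,b).max(2),(3,3))>35).astype(np.uint8)
n,l,s,c=cv2.connectedComponentsWithStats(df)
print([list(map(int,r)) for r in s[1:] if r[4]>15])
E
```

```text
[0.6214742  0.11189048 0.06      ] [ 0.51539988 -0.03575139  0.06      ] difference along box x 0.10944172545716435
back corners [0.86929645 0.19517293 0.08      ] [ 0.87668532 -0.10517482  0.08      ]
[[243, 107, 57, 42, 1816], [305, 129, 56, 37, 1637], [73, 135, 240, 345, 33000], [250, 152, 46, 20, 494], [128, 158, 15, 24, 216], [310, 172, 42, 17, 260], [238, 175, 127, 78, 5054], [278, 467, 34, 13, 316], [322, 467, 9, 13, 66], [315, 473, 6, 4, 21]]
```

```bash
python3 - <<'E'
from h import *
a=cv2.imread("pics/scene0.png");b=cv2.imread("pics/slast.png")
print("glue diff scene",cv2.absdiff(a,b)[205:275,470:510].max(2).mean())
print(bot.close_job())
E
```

```text
glue diff scene 3.0542857142857143
the job is handed in; nothing more can be done
None
```

I pushed the left drawer (pliers) shut and pulled the right drawer (hex key) out to its stop, then handed the job in at about 13 s of the 45 s allowed. No verdict is reported.

- **Left drawer:** I pushed it with shut fingers against the handle bar until the force rose to about 11 N and the tip stopped advancing.
- **Right drawer:** I hooked it through the handle window and pulled until the force rose to about 8 N with the tip held still.
- **Last checks:** In the final top picture the two handle bars are 109 mm apart along the box, against 110 mm full travel. The hex key lies in the open tray. The box's back edge moved about 1 mm or less, within measuring error, except its right corner, which shifted about 1.6 mm sideways.
- **A disagreement:** My estimate of the shut position from the first picture was about 5 mm short of the felt stop. I went by the felt stop, and the right drawer's stop then came where that predicted.
- **Bystanders:** In the last scene picture the other things looked unmoved. The top-view difference picture flagged a patch near the glue bottle, next to where the arm covers the view. The scene camera showed the bottle unchanged, so I put the patch down to the arm.

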